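# Close the open lacquer jars and stand jars and oil bottles on the shelf

### The arm

A 6-joint arm with a two-finger parallel gripper is mounted at the origin on the work surface. World frame = base frame: x ahead of the robot, y to its left, z up, the work surface at z = 0. Lengths are in m, angles in rad, forces in N, time in s.
With the tool pointing down it reaches from about 0.35 to 0.95 m from the base axis. Payload 17.4 kg.
Tool frame: the origin (TCP) lies between the finger pads; the fingertips stand 22 mm ahead of it and the grasp point (between the pads) lies 3 mm ahead of it; z points along the fingers, y is the line along which they close (so a half turn about z gives the same grasp; the last joint's range is limited). The gripper opens to 93 mm and grips with 3 to 60 N. Pads are 15 mm wide; open, the fingers measure 128 mm over their backs; the gripper's body (75 mm by 188 mm) begins 65 mm behind the grasp point.
Start: joints at [1.101, 0.116, 1.442, -0, 1.584, -0.038], TCP at [0.283, 0.613, 0.241] pointing down, gripper open.
Joint ranges: [-2.83, 2.83], [-0.83, 2.19], [0.07, 2.5], [-1.14, 4.28], [0.01, 3], [-2.97, 2.97]. Speed limits (rad/s): [1.89, 1.89, 2.22, 3.14, 3.14, 3.14].

### API

Orientations are given as a rotation vector (axis times angle).
In Python, from bench import ctrl gives the robot as it stands.
- The arm moves only by the shell command python3 -m handwheel 'ROWS' [OPENING] [FORCE]. ROWS is JSON, a list of rows, each a list of 6 numbers: the shift along the world's x, y, z in units of 100 mm (1.0 is 100 mm), then the turn, a rotation vector about the world's x, y, z in units of 90 degrees (1.0 is 90 degrees). In form: [[x, y, z, ax, ay, az], ...]. A call has 1 to 10 rows; each row is the pose to reach, as a shift and turn from the pose commanded when the call began; what a row does not reach only later rows make up. A row lasts 1/10 s, in which the tool goes at most 50 mm and 8.59 degrees, less where a joint would pass 70% of its speed; a pose out of reach is approached as far as the arm can. A call with a number of a shift or a turn outside -1 to 1 is refused whole. A call with a gripper value outside its range is refused whole. OPENING is the opening, from 0 (shut) to 1 (fully open), set as the call begins (- or left out, the last holds). The fingers move at their own pace and stop on an object; FORCE is the grip in N (left out, the last holds). Time passes only in rows, so rows that repeat a pose let the fingers close. It gives the time, the measured TCP pose, the force, the opening and the grip force at its end, in the units of the state.
- ctrl.sense(): the state, without advancing time (a new reading comes with each control period).
- ctrl.capture(name): name is "scene" or "top" or "wrist"; returns a dict with "frame" (384x512x3 uint8, red, green, blue), "fov_y" (degrees; the focal length in pixels is half the picture's height over the tangent of half this angle, whatever the lens; pixels are square), "cx", "cy" (the principal point, pixels), "cam_to_world" (4x4, takes a point from camera to world coordinates); the wrist camera has in their place "T_tool_cam" (4x4, takes a point from camera to tool coordinates, whose origin is the TCP and whose axes are the flange's). Camera axes: x right, y down, z forward; pixel columns grow to the right and rows downward; lengths in m; the calibration is good to about 2 mm. A picture is of the moment at which its call begins: read the wrist's pose just before it. There is no depth.
- ctrl.hand_in(): hands the job in; it is judged then, once.
The state is a dict: "t": time; "qpos": joint angles; "qd": joint speeds; "tau": joint torques, N m; "tcp_pos": TCP position; "tool_rot": TCP orientation; "ft_force": force on the tool from outside, world axes, zero at the start; "wrist_torque": the same for the moment, N m; "opening": finger opening in m; "finger_force": force on a finger pad.
Only numpy, scipy, OpenCV 4.12 (cv2) and the standard library are available. Lean on these libraries where they do the work, as an engineer would, in place of code of your own. Each camera call takes 0.05 s, during which the arm holds its last target. There are 200 camera calls.

### The job

Put the finishing bench away for the night: first, while the three lacquer jars are still on the bench, close every jar that stands open with one of the loose lids, its plug properly in the mouth; then stand all the jars, lids on, and every oil bottle upright on the camphor shelf, each with its whole foot on the board, wherever there is room. Lower them gently, do not drop them, never tip a jar or bottle far over, as it would spill, and leave the tools and parts kept on the shelf where they are.

Things in the scene. Friction and masses are not known exactly. Their poses are not given: they have to be found in the camera images.
- jar1: Open-mouthed straight-sided stoneware lacquer jar, all three alike: 60 mm outside diameter, 80 mm tall, wall 5 mm (mouth 50 mm inside diameter), foot 52 mm across, about 0.3 kg, so it can be gripped round the outside from above. Origin: centre of its underside; z up along the jar. It is open if no lid sits in its mouth.
- jar2: Open-mouthed straight-sided stoneware lacquer jar, all three alike: 60 mm outside diameter, 80 mm tall, wall 5 mm (mouth 50 mm inside diameter), foot 52 mm across, about 0.3 kg, so it can be gripped round the outside from above. Origin: centre of its underside; z up along the jar. It is open if no lid sits in its mouth.
- jar3: Open-mouthed straight-sided stoneware lacquer jar, all three alike: 60 mm outside diameter, 80 mm tall, wall 5 mm (mouth 50 mm inside diameter), foot 52 mm across, about 0.3 kg, so it can be gripped round the outside from above. Origin: centre of its underside; z up along the jar. It is open if no lid sits in its mouth.
- lid1: Turned wooden lid, fits any jar: plug 44 mm diameter, 6 mm deep; disc 54 mm diameter, 8 mm thick; knob 18-20 mm diameter, 20 mm tall (34 mm in all), 60 g. Origin: centre of the plug's underside; z up through the knob. Seated on a jar, its origin is 74 mm above the jar's, disc on the rim. If present, this one starts seated on jar1; at some starts it is absent (None).
- lid2: Turned wooden lid, fits any jar: plug 44 mm diameter, 6 mm deep; disc 54 mm diameter, 8 mm thick; knob 18-20 mm diameter, 20 mm tall (34 mm in all), 60 g. Origin: centre of the plug's underside; z up through the knob. Seated on a jar, its origin is 74 mm above the jar's, disc on the rim. If present, this one starts seated on jar2; at some starts it is absent (None).
- lid3: Turned wooden lid, fits any jar: plug 44 mm diameter, 6 mm deep; disc 54 mm diameter, 8 mm thick; knob 18-20 mm diameter, 20 mm tall (34 mm in all), 60 g. Origin: centre of the plug's underside; z up through the knob. Seated on a jar, its origin is 74 mm above the jar's, disc on the rim. If present, this one starts seated on jar3; at some starts it is absent (None).
- lid4: Turned wooden lid, fits any jar: plug 44 mm diameter, 6 mm deep; disc 54 mm diameter, 8 mm thick; knob 18-20 mm diameter, 20 mm tall (34 mm in all), 60 g. Origin: centre of the plug's underside; z up through the knob. Seated on a jar, its origin is 74 mm above the jar's, disc on the rim. This one starts lying loose on the bench, plug down.
- lid5: Turned wooden lid, fits any jar: plug 44 mm diameter, 6 mm deep; disc 54 mm diameter, 8 mm thick; knob 18-20 mm diameter, 20 mm tall (34 mm in all), 60 g. Origin: centre of the plug's underside; z up through the knob. Seated on a jar, its origin is 74 mm above the jar's, disc on the rim. This one starts lying loose on the bench, plug down.
- bottle1: Corked glass oil bottle: body 56 mm in diameter up to 78 mm, sloping shoulder up to 100 mm, straight neck 26 mm in diameter from 100 to 138 mm, cork to 150 mm, about 0.3 kg; it can be gripped by the neck from above. Origin: centre of its underside; z up. It needs no lid. One of the two may be absent (None).
- bottle2: Corked glass oil bottle: body 56 mm in diameter up to 78 mm, sloping shoulder up to 100 mm, straight neck 26 mm in diameter from 100 to 138 mm, cork to 150 mm, about 0.3 kg; it can be gripped by the neck from above. Origin: centre of its underside; z up. It needs no lid. One of the two may be absent (None).
- shelf: Low fixed camphor-wood shelf standing on the bench: board 170 mm (x) by 640 mm (y) and 20 mm thick, top 60 mm above the bench. Origin: on the bench under the centre of the board; y runs along its length.
- shelf_top (a point): Centre of the shelf board's upper surface; axes as the shelf's.
- joint_ring: Ebony joint ring lying flat on the shelf, 60 mm outside diameter, 24 mm high; leave it alone. Origin: centre of its underside. May be absent (None).
- ferrule: Copper ferrule (short tube) standing on the shelf, 46 mm in diameter, 48 mm tall; leave it alone. Origin: centre of its underside. May be absent (None).
- whetstone: Grey whetstone lying across the shelf, 120 mm long (its x), 45 mm wide, 26 mm high; leave it alone. Origin: centre of its underside. May be absent (None).
- offcut: Bamboo offcut standing on the shelf, 41 mm in diameter, 60 mm tall; leave it alone. Origin: centre of its underside. May be absent (None).
Things that resemble listed ones, but are neither listed nor needed, are in the scene too. Leave any black or blue look-alike of the jar3 alone.

How it is judged:
On the way:
1. all three jars are closed, each with a lid seated in its mouth, while the jars still stand on the bench (((z of lid1 in the frame of jar1 between 0.07 and 0.079 m and horizontal distance between lid1 and jar1 below 0.008 m and angle between lid1's own z axis and vertical below 0.15 rad) or (z of lid2 in the frame of jar1 between 0.07 and 0.079 m and horizontal distance between lid2 and jar1 below 0.008 m and angle between lid2's own z axis and vertical below 0.15 rad) or (z of lid3 in the frame of jar1 between 0.07 and 0.079 m and horizontal distance between lid3 and jar1 below 0.008 m and angle between lid3's own z axis and vertical below 0.15 rad) or (z of lid4 in the frame of jar1 between 0.07 and 0.079 m and horizontal distance between lid4 and jar1 below 0.008 m and angle between lid4's own z axis and vertical below 0.15 rad) or (z of lid5 in the frame of jar1 between 0.07 and 0.079 m and horizontal distance between lid5 and jar1 below 0.008 m and angle between lid5's own z axis and vertical below 0.15 rad)) and ((z of lid1 in the frame of jar2 between 0.07 and 0.079 m and horizontal distance between lid1 and jar2 below 0.008 m and angle between lid1's own z axis and vertical below 0.15 rad) or (z of lid2 in the frame of jar2 between 0.07 and 0.079 m and horizontal distance between lid2 and jar2 below 0.008 m and angle between lid2's own z axis and vertical below 0.15 rad) or (z of lid3 in the frame of jar2 between 0.07 and 0.079 m and horizontal distance between lid3 and jar2 below 0.008 m and angle between lid3's own z axis and vertical below 0.15 rad) or (z of lid4 in the frame of jar2 between 0.07 and 0.079 m and horizontal distance between lid4 and jar2 below 0.008 m and angle between lid4's own z axis and vertical below 0.15 rad) or (z of lid5 in the frame of jar2 between 0.07 and 0.079 m and horizontal distance between lid5 and jar2 below 0.008 m and angle between lid5's own z axis and vertical below 0.15 rad)) and ((z of lid1 in the frame of jar3 between 0.07 and 0.079 m and horizontal distance between lid1 and jar3 below 0.008 m and angle between lid1's own z axis and vertical below 0.15 rad) or (z of lid2 in the frame of jar3 between 0.07 and 0.079 m and horizontal distance between lid2 and jar3 below 0.008 m and angle between lid2's own z axis and vertical below 0.15 rad) or (z of lid3 in the frame of jar3 between 0.07 and 0.079 m and horizontal distance between lid3 and jar3 below 0.008 m and angle between lid3's own z axis and vertical below 0.15 rad) or (z of lid4 in the frame of jar3 between 0.07 and 0.079 m and horizontal distance between lid4 and jar3 below 0.008 m and angle between lid4's own z axis and vertical below 0.15 rad) or (z of lid5 in the frame of jar3 between 0.07 and 0.079 m and horizontal distance between lid5 and jar3 below 0.008 m and angle between lid5's own z axis and vertical below 0.15 rad)) and height (world z) of each of jar1, jar2, jar3 below 0.02 m), for 0.2 s.
At the end, for the whole second after the job is handed in: Every jar and every bottle present stands upright (within 0.1 rad) and at rest on the shelf board, its centre at least 23 mm in from every edge so that its whole foot is supported, and each jar has a lid seated in its mouth (within 8 mm of centre, fully down to about 5 mm, within 0.15 rad of level) (z of jar1 in the frame of shelf_top between -0.005 and 0.006 m and x of jar1 in the frame of shelf_top between -0.062 and 0.062 m and y of jar1 in the frame of shelf_top between -0.297 and 0.297 m and angle between each of jar1, jar2, jar3, bottle1, bottle2's own z axis and vertical below 0.1 rad and linear speed of each of jar1, jar2, jar3, bottle1, bottle2 below 0.02 m/s and z of jar2 in the frame of shelf_top between -0.005 and 0.006 m and x of jar2 in the frame of shelf_top between -0.062 and 0.062 m and y of jar2 in the frame of shelf_top between -0.297 and 0.297 m and z of jar3 in the frame of shelf_top between -0.005 and 0.006 m and x of jar3 in the frame of shelf_top between -0.062 and 0.062 m and y of jar3 in the frame of shelf_top between -0.297 and 0.297 m and z of bottle1 in the frame of shelf_top between -0.005 and 0.006 m and x of bottle1 in the frame of shelf_top between -0.062 and 0.062 m and y of bottle1 in the frame of shelf_top between -0.297 and 0.297 m and z of bottle2 in the frame of shelf_top between -0.005 and 0.006 m and x of bottle2 in the frame of shelf_top between -0.062 and 0.062 m and y of bottle2 in the frame of shelf_top between -0.297 and 0.297 m and ((z of lid1 in the frame of jar1 between 0.07 and 0.079 m and horizontal distance between lid1 and jar1 below 0.008 m and angle between lid1's own z axis and vertical below 0.15 rad) or (z of lid2 in the frame of jar1 between 0.07 and 0.079 m and horizontal distance between lid2 and jar1 below 0.008 m and angle between lid2's own z axis and vertical below 0.15 rad) or (z of lid3 in the frame of jar1 between 0.07 and 0.079 m and horizontal distance between lid3 and jar1 below 0.008 m and angle between lid3's own z axis and vertical below 0.15 rad) or (z of lid4 in the frame of jar1 between 0.07 and 0.079 m and horizontal distance between lid4 and jar1 below 0.008 m and angle between lid4's own z axis and vertical below 0.15 rad) or (z of lid5 in the frame of jar1 between 0.07 and 0.079 m and horizontal distance between lid5 and jar1 below 0.008 m and angle between lid5's own z axis and vertical below 0.15 rad)) and ((z of lid1 in the frame of jar2 between 0.07 and 0.079 m and horizontal distance between lid1 and jar2 below 0.008 m and angle between lid1's own z axis and vertical below 0.15 rad) or (z of lid2 in the frame of jar2 between 0.07 and 0.079 m and horizontal distance between lid2 and jar2 below 0.008 m and angle between lid2's own z axis and vertical below 0.15 rad) or (z of lid3 in the frame of jar2 between 0.07 and 0.079 m and horizontal distance between lid3 and jar2 below 0.008 m and angle between lid3's own z axis and vertical below 0.15 rad) or (z of lid4 in the frame of jar2 between 0.07 and 0.079 m and horizontal distance between lid4 and jar2 below 0.008 m and angle between lid4's own z axis and vertical below 0.15 rad) or (z of lid5 in the frame of jar2 between 0.07 and 0.079 m and horizontal distance between lid5 and jar2 below 0.008 m and angle between lid5's own z axis and vertical below 0.15 rad)) and ((z of lid1 in the frame of jar3 between 0.07 and 0.079 m and horizontal distance between lid1 and jar3 below 0.008 m and angle between lid1's own z axis and vertical below 0.15 rad) or (z of lid2 in the frame of jar3 between 0.07 and 0.079 m and horizontal distance between lid2 and jar3 below 0.008 m and angle between lid2's own z axis and vertical below 0.15 rad) or (z of lid3 in the frame of jar3 between 0.07 and 0.079 m and horizontal distance between lid3 and jar3 below 0.008 m and angle between lid3's own z axis and vertical below 0.15 rad) or (z of lid4 in the frame of jar3 between 0.07 and 0.079 m and horizontal distance between lid4 and jar3 below 0.008 m and angle between lid4's own z axis and vertical below 0.15 rad) or (z of lid5 in the frame of jar3 between 0.07 and 0.079 m and horizontal distance between lid5 and jar3 below 0.008 m and angle between lid5's own z axis and vertical below 0.15 rad))); the robot touches nothing.
It fails at once if a jar or bottle is tipped more than 40 degrees (angle between any of jar1, jar2, jar3, bottle1, bottle2's own z axis and vertical above 0.7 rad).
It fails at once if a tool or part kept on the shelf is shifted more than 40 mm (distance of any of joint_ring, ferrule, whetstone, offcut from where it was at the start of the episode above 0.04 m).
It fails at once if a jar or bottle is banged down on the shelf (over 60 N between them) ((contact force between jar1 and shelf above 60 N and height (world z) of jar1 above 0.05 m) or (contact force between jar2 and shelf above 60 N and height (world z) of jar2 above 0.05 m) or (contact force between jar3 and shelf above 60 N and height (world z) of jar3 above 0.05 m) or (contact force between bottle1 and shelf above 60 N and height (world z) of bottle1 above 0.05 m) or (contact force between bottle2 and shelf above 60 N and height (world z) of bottle2 above 0.05 m)).
It fails at once if a jar or bottle is dropped: let go and falling, instead of being lowered onto the shelf ((contact force between jar1 and the fingers below 0.3 N and linear speed of jar1 above 0.5 m/s and height (world z) of jar1 above 0.072 m) or (contact force between jar2 and the fingers below 0.3 N and linear speed of jar2 above 0.5 m/s and height (world z) of jar2 above 0.072 m) or (contact force between jar3 and the fingers below 0.3 N and linear speed of jar3 above 0.5 m/s and height (world z) of jar3 above 0.072 m) or (contact force between bottle1 and the fingers below 0.3 N and linear speed of bottle1 above 0.5 m/s and height (world z) of bottle1 above 0.072 m) or (contact force between bottle2 and the fingers below 0.3 N and linear speed of bottle2 above 0.5 m/s and height (world z) of bottle2 above 0.072 m)).
Of lid1, lid2, lid3 only 1 to 2 are there at a start; the rules pass over those that are not, and their reading is None.
Of bottle1, bottle2 only 1 to 2 are there at a start; the rules pass over those that are not, and their reading is None.
Of joint_ring, ferrule, whetstone, offcut only 1 to 2 are there at a start; the rules pass over those that are not, and their reading is None.
At some moment in a run one of jar1, jar2, jar3, lid4, lid5 may be knocked a few centimetres aside while the robot is not near it.
It also fails if it takes over 210 s, if anything falls off the work surface, if the arm or the gripper's body presses on something with over 40 N, if the wrist force passes 120 N, or if a joint passes its speed limit or range.

## Working session

There is one attempt and no reset: what is moved stays moved. The work goes in short steps, Python scripts to look and compute and a shell command to move; the robot and the scene stay as the last step left them, time stands still between calls to the robot, and variables do not carry over. Pictures are saved under pics/ and viewed, at most 14 in all, crops included, and the job is handed in when it is done.

```bash
ls; mkdir -p pics; cat > h.py <<'E'
import numpy as np, cv2, pickle
from bench import ctrl
def cap(n, save=None):
    s=ctrl.sense(); d=ctrl.capture(n)
    if 'T_tool_cam' in d:
        T=np.eye(4);T[:3,:3]=cv2.Rodrigues(np.array(s['tool_rot'],float))[0];T[:3,3]=s['tcp_pos']
        d['cam_to_world']=T@np.array(d['T_tool_cam'])
    if save:
        cv2.imwrite(f'pics/{save}.png',cv2.cvtColor(np.array(d['frame']),cv2.COLOR_RGB2BGR)); pickle.dump(d,open(f'pics/{save}.pkl','wb'))
    return d
def ray(d,u,v):
    f=192/np.tan(np.radians(d['fov_y'])/2); M=np.array(d['cam_to_world'])
    return M[:3,3], M[:3,:3]@np.array([(u-d['cx'])/f,(v-d['cy'])/f,1])
def onz(d,u,v,z):
    o,r=ray(d,u,v); return np.round((o+r*(z-o[2])/r[2])[:2],4)
def proj(d,p):
    M=np.linalg.inv(np.array(d['cam_to_world'])); f=192/np.tan(np.radians(d['fov_y'])/2)
    q=M[:3,:3]@np.array(p)+M[:3,3]; return q[:2]/q[2]*f+[d['cx'],d['cy']]
def load(n): return pickle.load(open(f'pics/{n}.pkl','rb'))
E
python3 - <<'E'
from h import *
np.set_printoptions(precision=4,suppress=True)
print(ctrl.sense())
for n in('top','scene','wrist'):
    d=cap(n,n+'0');print(n,d['fov_y'],d['cx'],d['cy'],np.array(d['cam_to_world']))
a=[cv2.imread(f'pics/{n}0.png') for n in('top','scene')]
cv2.imwrite('pics/both.png',cv2.resize(np.vstack(a),None,fx=.78,fy=.78))
E
```

```text
pics
{'t': 0.0, 'qpos': array([ 1.1012,  0.1165,  1.4423, -0.    ,  1.584 , -0.0378]), 'qd': array([ 0.0009, -0.0001,  0.0008, -0.0005, -0.001 ,  0.0018]), 'tau': array([  0.0015, -72.123 , -62.2628,   0.0781,   0.0233,  -0.    ]), 'tcp_pos': array([0.2824, 0.6129, 0.2399]), 'tool_rot': array([-0.6729, -3.0684,  0.0018]), 'ft_force': array([-0.6129,  0.6946, -0.3534]), 'wrist_torque': array([-0.0359, -0.0451, -0.0155]), 'finger_force': 0.0, 'opening': 0.09273981065263719}
top 49.776231308259014 254.02977275919926 193.6047022139551 [[-0.0256 -0.9877  0.1541  0.2976]
 [-0.9997  0.0243 -0.0102  0.013 ]
 [ 0.0063 -0.1543 -0.988   1.2067]
 [ 0.      0.      0.      1.    ]]
scene 42.278114595758524 256.3629236917644 190.8612759456545 [[ 0.3739  0.7181 -0.587   1.2082]
 [ 0.9274 -0.2962  0.2285 -0.3049]
 [-0.0098 -0.6298 -0.7767  1.0793]
 [ 0.      0.      0.      1.    ]]
wrist 62.48033374012836 252.66476775268833 191.5816307703269 [[ 0.4183  0.8718  0.2551  0.2116]
 [ 0.9083 -0.4009 -0.1193  0.6448]
 [-0.0018  0.2816 -0.9595  0.3831]
 [ 0.      0.      0.      1.    ]]
```

```bash
python3 -c "
import cv2
a=cv2.imread('pics/top0.png');cv2.imwrite('pics/topbig.png',cv2.resize(a,(800,600),interpolation=cv2.INTER_CUBIC))"
```

```text
(no output)
```

View pics/topbig.png

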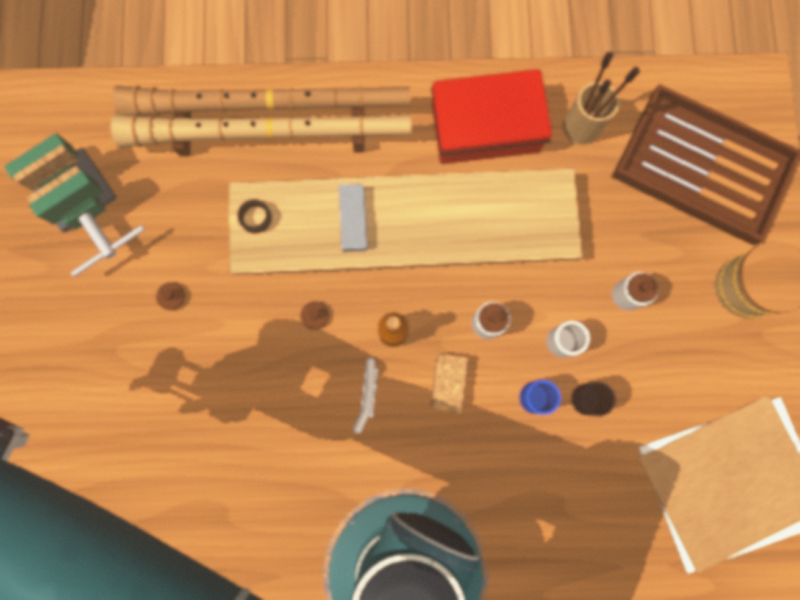

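View pics/scene0.png

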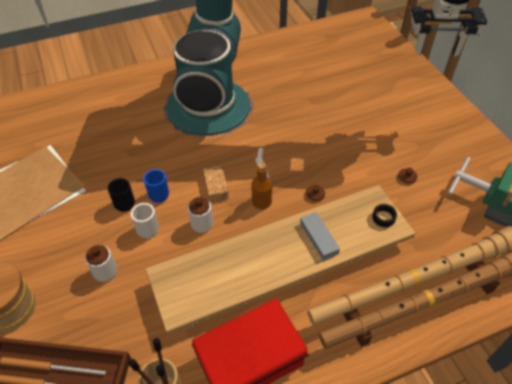

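The top view at 800×600 shows:
- Loose lids at (172,296) and (316,315).
- Bottle at (393,328).
- White closed jars at (492,320) and (637,290), and a white open jar at (571,338).
- Look-alikes: blue jar (540,397) and black jar (593,398). The cork/straw block is at (450,382).
- On the shelf: ring (255,216) and whetstone (353,217).

What I could mistake for the open jar is blue (540,397), black (593,398) and white (571,338). I choose the white one.

```bash
python3 - <<'E'
from h import *
d=load('top0');s=1.5625
for n,u,v,z in [('lidA top knob',174,292,.034),('lidA disc',172,296,.014),('lidB',316,315,.014),('bottle cork',394,322,.15),('jarC lid disc',493,317,.088),('jarR lid',643,287,.088),('open rim',572,333,.08),('blue rim',541,394,.08),('black',594,394,.08),('ring',255,216,.084),('whet',353,217,.086),
 ('sh',230,183,.06),('sh',575,170,.06),('sh',581,259,.06),('sh',231,272,.06)]:
    print(n,onz(d,u/s,v/s,z))
def blow(n,u,v,w,h,k):
    im=cv2.imread(f'pics/{n}.png')[v-h//2:v+h//2,u-w//2:u+w//2];return cv2.resize(im,None,fx=k,fy=k,interpolation=cv2.INTER_CUBIC)
cv2.imwrite('pics/crop1.png',blow('top0',340,215,240,140,3.3))
E
```

```text
lidA top knob [0.5102 0.4096]
lidA disc [0.5063 0.4199]
lidB [0.4639 0.1517]
bottle cork [0.4301 0.0077]
jarC lid disc [ 0.4424 -0.1657]
jarR lid [ 0.4891 -0.4327]
open rim [ 0.4117 -0.3042]
blue rim [ 0.3073 -0.2434]
black [ 0.305  -0.3351]
ring [0.6359 0.2517]
whet [0.6293 0.0761]
sh [0.7072 0.3033]
sh [ 0.7174 -0.3359]
sh [ 0.5483 -0.3353]
sh [0.5396 0.2992]
```

View pics/crop1.png

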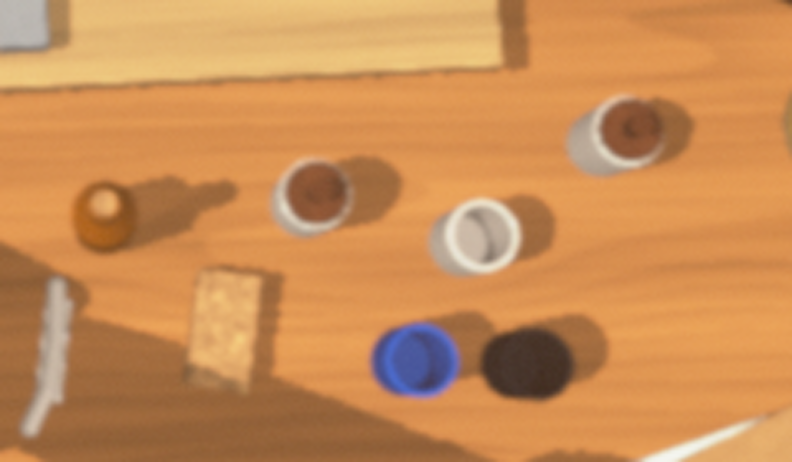

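Crop: the white jar at (483,236) is clearly open. Its white neighbours at (316,193) and (628,132) have lids, and the blue and black jars are decoys. I'll use the nearer loose lid, at about (0.464, 0.152), so I'm moving above it and turning the fingers along x.

```bash
python3 -m handwheel '[[0.1,-0.25,0,0,0,-0.09],[0.2,-0.5,0,0,0,-0.18],[0.3,-0.75,0,0,0,-0.27],[0.4,-1,0,0,0,-0.36],[0.4,-1,0,0,0,-0.36]]' 1
python3 -m handwheel '[[0.1,-0.25,0,0,0,-0.09],[0.2,-0.5,0,0,0,-0.18],[0.3,-0.75,0,0,0,-0.27],[0.4,-1,0,0,0,-0.365],[0.4,-1,0,0,0,-0.365]]'
python3 -m handwheel '[[0.2,-0.3,0,0,0,0],[0.4,-0.6,0,0,0,0],[0.6,-1,0,0,0,0],[0.6,-1,0,0,0,0]]'
python3 -m handwheel '[[0.2,-0.3,0,0,0,0],[0.3,-0.6,0,0,0,0],[0.42,-1,0,0,0,0],[0.42,-1,0,0,0,0]]'
python3 -m handwheel '[[0,-0.3,-0.2,0,0,0],[0,-0.6,-0.4,0,0,0],[0,-0.6,-0.4,0,0,0],[0,-0.6,-0.4,0,0,0]]'
python3 - <<'E'
from h import *
print(ctrl.sense()['tcp_pos'],ctrl.sense()['tool_rot'],ctrl.sense()['qpos'])
cap('top','top1');cap('wrist','w1')
cv2.imwrite('pics/tw1.png',cv2.resize(np.hstack([cv2.imread('pics/top1.png'),cv2.imread('pics/w1.png')]),None,fx=.78,fy=.78))
E
```

```text
t: 0.65
tcp_pos: [0.3234, 0.511, 0.2409]
tool_rot: [1.511, 2.754, 0.0]
ft_force: [0.6, 0.2, 0.6]
opening: 0.093
finger_force: 0.0
t: 1.15
tcp_pos: [0.3632, 0.4115, 0.2408]
tool_rot: [2.227, 2.216, 0.0]
ft_force: [0.3, -0.5, 0.3]
opening: 0.0928
finger_force: 0.0
t: 1.55
tcp_pos: [0.4241, 0.3106, 0.2406]
tool_rot: [2.221, 2.221, -0.0]
ft_force: [0.6, 0.5, -0.4]
opening: 0.093
finger_force: 0.0
t: 1.95
tcp_pos: [0.4654, 0.211, 0.2406]
tool_rot: [2.221, 2.221, -0.0]
ft_force: [0.9, 0.1, 0.2]
opening: 0.0929
finger_force: 0.0
t: 2.35
tcp_pos: [0.4645, 0.1538, 0.2007]
tool_rot: [-2.22, -2.222, -0.0]
ft_force: [0.6, 0.4, 0.3]
opening: 0.0927
finger_force: 0.0
[0.46450659 0.15383577 0.20068683] [-2.21965026e+00 -2.22249174e+00 -8.34474711e-05] [ 2.67399373e-01 -2.84968483e-01  1.88211803e+00  4.80964655e-04
  1.54465635e+00  2.66107422e-01]
```

View pics/tw1.png

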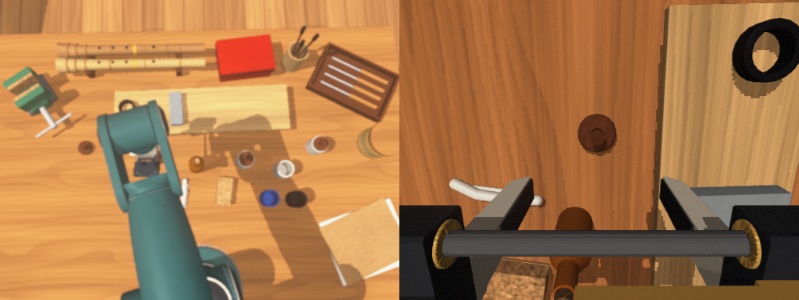

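The wrist view shows the lid at full-res pixel (253,172), with the shelf edge to its right and the bottle below it. I'll measure it with a mask.

```bash
cat >> h.py <<'E'
def blob(d,u,v,r,f):
    im=np.array(d['frame']).astype(int);m=f(im).astype(np.uint8)
    k=np.zeros_like(m);cv2.circle(k,(int(u),int(v)),r,1,-1);m&=k
    n,l,st,c=cv2.connectedComponentsWithStats(m);i=1+np.argmax(st[1:,4]);return st[i],c[i],l==i
E
python3 - <<'E'
from h import *
d=load('w1')
im=np.array(d['frame']);print(im[172,253],im[160,240],im[172,300])
st,c,m=blob(d,253,172,45,lambda i:i.sum(2)<210)
print(st,c)
x,y,w,h,_=st
print(onz(d,x+w/2,y+h/2,.014),onz(d,x,y+h/2,.014),onz(d,x+w,y+h/2,.014),onz(d,x+w/2,y,.014))
print([proj(d,(.464,.150,z)) for z in(.014,.034)])
E
```

```text
[78 38 22] [89 46 26] [167 102  56]
[ 229  146   50   54 2085] [253.69928058 172.06139089]
[0.4664 0.1553] [0.4397 0.1552] [0.4932 0.1553] [0.4663 0.1841]
[array([251.72098322, 177.77327696]), array([251.6725761 , 182.50113435])]
```

```bash
python3 -m handwheel '[[0.02,0.02,-0.3,0,0,0],[0.02,0.02,-0.6,0,0,0],[0.02,0.02,-0.9,0,0,0],[0.02,0.02,-1,0,0,0],[0.02,0.02,-1,0,0,0]]' 0.65
python3 -m handwheel '[[0,0,-0.15,0,0,0],[0,0,-0.3,0,0,0],[0,0,-0.45,0,0,0],[0,0,-0.55,0,0,0],[0,0,-0.61,0,0,0],[0,0,-0.61,0,0,0],[0,0,-0.61,0,0,0]]'
python3 -m handwheel '[[0,0,0,0,0,0],[0,0,0,0,0,0],[0,0,0,0,0,0],[0,0,0,0,0,0],[0,0,0,0,0,0],[0,0,0,0,0,0],[0,0,0,0,0,0],[0,0,0,0,0,0]]' 0 15
python3 -m handwheel '[[0,0,0.1,0,0,0],[0,0,0.3,0,0,0],[0,0,0.6,0,0,0],[0,0,0.9,0,0,0],[0,0,1,0,0,0],[0,0,1,0,0,0]]'
```

```text
t: 2.95
tcp_pos: [0.4662, 0.1557, 0.1002]
tool_rot: [-2.219, -2.222, 0.002]
ft_force: [0.2, 0.3, 0.7]
opening: 0.0617
finger_force: 0.0
t: 3.65
tcp_pos: [0.4667, 0.1551, 0.0399]
tool_rot: [2.221, 2.222, 0.0]
ft_force: [-0.3, 0.2, 0.4]
opening: 0.0603
finger_force: 0.0
t: 4.45
tcp_pos: [0.4665, 0.155, 0.0397]
tool_rot: [-2.221, -2.222, -0.0]
ft_force: [-0.2, -0.8, 1.1]
opening: 0.0189
finger_force: 15.0
t: 5.05
tcp_pos: [0.4671, 0.1552, 0.1411]
tool_rot: [2.22, 2.221, 0.004]
ft_force: [-0.3, 1.2, -0.8]
opening: 0.0185
finger_force: 15.0
```

```bash
python3 -m handwheel '[[0,0,0.3,0,0,0],[0,0,0.6,0,0,0],[0,0,0.9,0,0,0],[0,-0.3,1,0,0,0],[-0.1,-0.6,1,0,0,0],[-0.1,-1,1,0,0,0],[-0.1,-1,1,0,0,0]]'
python3 -m handwheel '[[0,-0.3,0,0,0,0],[-0.1,-0.6,0,0,0,0],[-0.1,-1,0,0,0,0],[-0.1,-1,0,0,0,0]]'
python3 -m handwheel '[[0,-0.3,0,0,0,0],[-0.1,-0.6,0,0,0,0],[-0.1,-1,0,0,0,0],[-0.1,-1,0,0,0,0]]'
python3 -m handwheel '[[-0.1,-0.3,0,0,0,0],[-0.1,-0.6,0,0,0,0],[-0.25,-1,0,0,0,0],[-0.25,-1,0,0,0,0],[-0.25,-1,0,0,0,0]]'
python3 - <<'E'
from h import *
cap('top','top2');cap('scene','scene2');cap('wrist','w2');print(ctrl.sense()['tcp_pos'])
cv2.imwrite('pics/tw2.png',cv2.resize(np.hstack([cv2.imread('pics/top2.png'),cv2.imread('pics/w2.png')]),None,fx=.78,fy=.78))
E
```

```text
t: 5.75
tcp_pos: [0.4561, 0.052, 0.2381]
tool_rot: [-2.224, -2.218, 0.003]
ft_force: [-0.4, -0.2, -0.7]
opening: 0.0185
finger_force: 15.0
t: 6.15
tcp_pos: [0.4461, -0.0478, 0.2381]
tool_rot: [-2.224, -2.217, 0.003]
ft_force: [0.4, 0.3, -1.1]
opening: 0.018
finger_force: 15.0
t: 6.55
tcp_pos: [0.4362, -0.1474, 0.2381]
tool_rot: [-2.223, -2.217, 0.002]
ft_force: [-0.5, 0.9, -0.6]
opening: 0.0186
finger_force: 15.0
t: 7.05
tcp_pos: [0.4115, -0.2447, 0.2385]
tool_rot: [-2.221, -2.219, -0.0]
ft_force: [0.9, 0.6, -0.9]
opening: 0.0183
finger_force: 15.0
[ 0.41196075 -0.2438037   0.239208  ]
```

View pics/tw2.png

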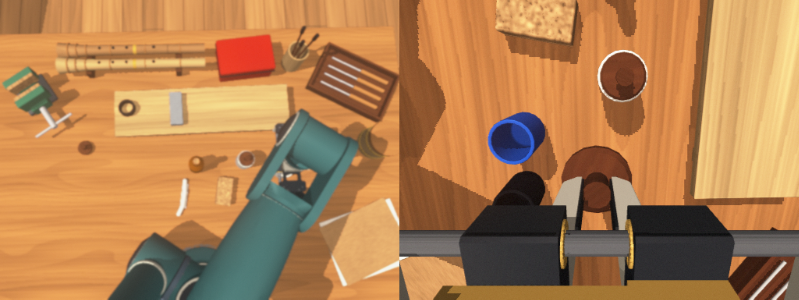

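Wrist view: the held lid is at (595,180), jarC (closed) at (622,75) and blue at (515,138). The open jar is hidden under the hand, so I'm shifting to −y to see it.

```bash
python3 -m handwheel '[[0,-0.3,0,0,0,0],[0,-0.6,0,0,0,0],[0,-1,0,0,0,0],[0,-1,0,0,0,0]]'
python3 -m handwheel '[[0,-0.3,0,0,0,0],[0,-0.6,0,0,0,0],[0,-0.8,0,0,0,0],[0,-0.8,0,0,0,0],[0,-0.8,0,0,0,0]]'
python3 - <<'E'
from h import *
cap('top','top3');d=cap('wrist','w3');s=ctrl.sense();print(s['tcp_pos'],s['tool_rot'])
for p in [(.412,-.304,.08),(.4424,-.1657,.088),(.489,-.4327,.088),(.3073,-.2434,.08)]: print(proj(d,p))
E
```

```text
t: 7.6
tcp_pos: [0.4118, -0.3469, 0.2389]
tool_rot: [-2.222, -2.22, 0.001]
ft_force: [-0.6, 0.4, -1.1]
opening: 0.0188
finger_force: 15.0
t: 8.1
tcp_pos: [0.4121, -0.4239, 0.2394]
tool_rot: [-2.22, -2.222, -0.001]
ft_force: [-0.2, -0.0, -0.2]
opening: 0.0184
finger_force: 15.0
[ 0.41198576 -0.42364959  0.23976772] [2.21991104e+00 2.22295606e+00 3.78443240e-04]
[252.53043645  48.45345516]
[ 294.24558597 -158.2418764 ]
[331.69158851 191.43991074]
[125.88717127 -31.46700899]
```

View pics/w3.png

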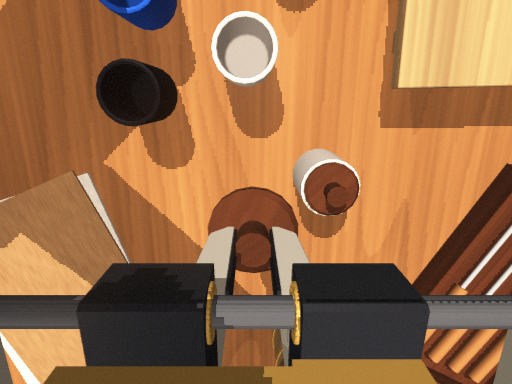

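The open white jar's rim is centred near (245,46) and spans about (212–278, 11–84). JarR's lid disc is at (331,188), and the held lid disc spans columns 208–298 with its top edge at row 188.

```bash
python3 - <<'E'
from h import *
d=load('w3')
# fit rim model: project circle r=.03 at z=.08 ; edges = bright-white mask
im=np.array(d['frame']).astype(int)
from scipy.optimize import least_squares
def fit(pts,z,r,g):
    def f(p):
        xy=np.array([onz2(u,v,z) for u,v in pts]);return np.hypot(*(xy-p).T)-r
    onz2=lambda u,v,z:(lambda o_r:(o_r[0]+o_r[1]*(z-o_r[0][2])/o_r[1][2])[:2])(ray(d,u,v))
    s=least_squares(f,g,loss='soft_l1',f_scale=.001);return s.x,np.abs(s.fun).max()
g=cv2.GaussianBlur(im.astype(np.uint8),(3,3),0).astype(int)
def edges(c,r0,r1,mode,angs):
    pts=[]
    for a in angs:
        rs=np.arange(r0,r1,.5);q=np.array([[c[0]+r*np.cos(a),c[1]+r*np.sin(a)] for r in rs])
        ok=(q[:,1]>1)&(q[:,0]<510)
        if not ok.all(): continue
        val=np.array([g[int(round(v)),int(round(u))] for u,v in q]); 
        s=(val.min(1)*(1 if mode=='w' else 0)+val.sum(1)*(mode=='d'))
        i=np.argmin(np.diff(s)) if mode=='w' else np.argmax(np.diff(s)); pts.append(q[i]+.5*(q[i+1]-q[i]))
    return np.array(pts)
# outer rim, upper and side arcs
P=edges((245,47),24,44,'w',np.radians(np.arange(0,360,8)))
print('open jar',fit(P,.08,.03,[.405,-.305]))
P=edges((331,188),20,40,'w',np.radians(np.arange(-30,150,8)))
print('jarR rim',fit(P,.08,.03,[.49,-.43]))
P=edges((331,190),15,32,'d',np.radians(np.arange(0,360,8)))
print('jarR lid',fit(P,.088,.027,[.49,-.43]))
P=edges((253,230),30,55,'d',np.radians(np.arange(190,350,8)))
s=ctrl.sense();z=s['tcp_pos'][2]-.040+.014
print('held',fit(P,z,.027,[.412,-.424]),s['tcp_pos'])
E
```

```text
open jar (array([ 0.40464881, -0.30346739]), np.float64(0.0016641292022943517))
jarR rim (array([ 0.48882971, -0.43148266]), np.float64(0.007885320086894725))
jarR lid (array([ 0.48806254, -0.43042891]), np.float64(0.0014483550775410553))
held (array([ 0.41229858, -0.4203206 ]), np.float64(0.001299842109981967)) [ 0.41198576 -0.42364959  0.23976772]
```

```bash
python3 -m handwheel '[[0,0.3,0,0,0,0],[-0.05,0.6,0,0,0,0],[-0.075,1,0,0,0,0],[-0.075,1,0,0,0,0]]'
python3 -m handwheel '[[0,0.17,-0.2,0,0,0],[0,0.17,-0.5,0,0,0],[0,0.17,-0.8,0,0,0],[0,0.17,-1,0,0,0],[0,0.17,-1,0,0,0],[0,0.17,-1,0,0,0]]'
python3 -m handwheel '[[0,0,-0.05,0,0,0],[0,0,-0.1,0,0,0],[0,0,-0.14,0,0,0],[0,0,-0.17,0,0,0],[0,0,-0.2,0,0,0],[0,0,-0.2,0,0,0]]' - 8
python3 - <<'E'
from h import *
s=ctrl.sense();print(s['tcp_pos'],s['ft_force'])
E
```

```text
t: 8.6
tcp_pos: [0.404, -0.321, 0.2404]
tool_rot: [2.217, 2.224, 0.001]
ft_force: [0.6, -0.2, -0.7]
opening: 0.0184
finger_force: 15.0
t: 9.2
tcp_pos: [0.4042, -0.3078, 0.1405]
tool_rot: [2.22, 2.222, 0.0]
ft_force: [-1.1, 0.0, 0.1]
opening: 0.0183
finger_force: 15.0
t: 9.8
tcp_pos: [0.4039, -0.3079, 0.1192]
tool_rot: [-2.221, -2.221, 0.0]
ft_force: [-0.2, -0.3, -0.4]
opening: 0.0186
finger_force: 8.0
[ 0.40385148 -0.30788074  0.11920094] [-0.19923455 -0.3377478  -0.43881421]
```

```bash
python3 -m handwheel '[[0,0.01,-0.01,0,0,0],[0,0.01,-0.02,0,0,0],[0,0.01,-0.04,0,0,0],[0,0.01,-0.05,0,0,0],[0,0.01,-0.06,0,0,0],[0,0.01,-0.06,0,0,0]]'
python3 -m handwheel '[[0,0,-0.01,0,0,0],[0,0,-0.01,0,0,0],[0,0,-0.01,0,0,0],[0,0,-0.01,0,0,0]]'
```

```text
t: 10.4
tcp_pos: [0.404, -0.307, 0.1137]
tool_rot: [2.221, 2.222, 0.0]
ft_force: [0.8, 0.7, -0.7]
opening: 0.0189
finger_force: 8.0
t: 10.8
tcp_pos: [0.4042, -0.3072, 0.1135]
tool_rot: [2.221, 2.221, 0.0]
ft_force: [-2.3, 1.6, 7.4]
opening: 0.0188
finger_force: 8.0
```

Contact came at the seating height. I'll release, rise, shift and check.

```bash
python3 -m handwheel '[[0,0,0.01,0,0,0],[0,0,0.01,0,0,0],[0,0,0.01,0,0,0],[0,0,0.01,0,0,0],[0,0,0.01,0,0,0],[0,0,0.01,0,0,0]]' 0.6
python3 -m handwheel '[[0,0,0.1,0,0,0],[0,0,0.3,0,0,0],[0,0,0.6,0,0,0],[0,0,1,0,0,0],[0,-0.3,1,0,0,0],[0.1,-0.6,1,0,0,0],[0.2,-1,1,0,0,0],[0.2,-1,1,0,0,0]]'
python3 -m handwheel '[[0,0,0.1,0,0,0],[0,0,0.3,0,0,0],[0,0,0.3,0,0,0]]'
python3 - <<'E'
from h import *
cap('top','top4');cap('scene','scene4');d=cap('wrist','w4');s=ctrl.sense();print(s['tcp_pos'],s['tool_rot'])
a=cv2.imread('pics/w4.png');b=cv2.imread('pics/scene4.png')[140:310,60:290]
b=cv2.resize(b,None,fx=384/170,fy=384/170)
cv2.imwrite('pics/ck4.png',cv2.resize(np.hstack([a,b]),None,fx=.75,fy=.75))
E
```

```text
t: 11.4
tcp_pos: [0.404, -0.3069, 0.1136]
tool_rot: [-2.221, -2.222, -0.0]
ft_force: [0.5, -0.2, -0.2]
opening: 0.0555
finger_force: 0.0
t: 12.2
tcp_pos: [0.4243, -0.41, 0.2134]
tool_rot: [-2.223, -2.219, 0.001]
ft_force: [0.3, 0.4, -1.0]
opening: 0.0558
finger_force: 0.0
t: 12.5
tcp_pos: [0.4244, -0.4067, 0.2476]
tool_rot: [2.218, 2.219, -0.0]
ft_force: [0.2, 0.9, -0.0]
opening: 0.0559
finger_force: 0.0
[ 0.42393607 -0.40632774  0.24392171] [ 2.22028512e+00  2.22180136e+00 -2.49528284e-07]
```

View pics/ck4.png

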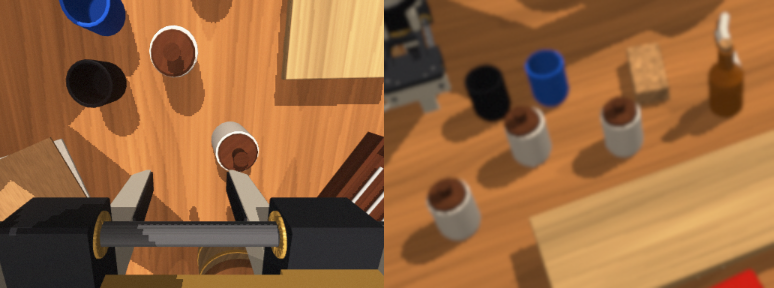

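The view shows the lid seated flat on the middle jar at (231,67) full-res, and jarR at (315,203). In the scene view all three white jars are lidded. Next I'll measure for grasping.

```bash
cat >> h.py <<'E'
from scipy.optimize import least_squares
def fitc(d,c,r0,r1,z,r,angs=range(0,360,8)):
    "dark disc edge -> circle centre in world"
    g=cv2.GaussianBlur(np.array(d['frame']),(3,3),0).astype(int).sum(2);P=[]
    for a in np.radians(list(angs)):
        rs=np.arange(r0,r1,.5);u=c[0]+rs*np.cos(a);v=c[1]+rs*np.sin(a)
        if v.min()<1 or v.max()>382 or u.max()>510 or u.min()<1: continue
        i=np.argmax(np.diff(g[np.round(v).astype(int),np.round(u).astype(int)]))
        o,q=ray(d,u[i],v[i]);P.append((o+q*(z-o[2])/q[2])[:2])
    P=np.array(P);s=least_squares(lambda p:np.hypot(*(P-p).T)-r,P.mean(0),loss='soft_l1',f_scale=.001)
    return np.round(s.x,4),np.median(np.abs(s.fun)).round(4)
E
python3 - <<'E'
from h import *
d=load('w4')
print('M',fitc(d,(231,67),18,38,.088,.027)); print('R',fitc(d,(315,203),18,36,.088,.027))
t=load('top4')
for p in [(.404,-.304,.088),(.488,-.430,.088),(.4424,-.1657,.088)]: print(proj(t,p))
E
```

```text
M (array([ 0.4046, -0.306 ]), np.float64(0.0011))
R (array([ 0.4885, -0.4301]), np.float64(0.0007))
[367.00897729 215.62595867]
[410.57676786 184.09385204]
[315.53727195 202.87312898]
```

```bash
python3 -m handwheel '[[0.3,-0.1,0,0,0,0],[0.64,-0.24,0,0,0,0],[0.64,-0.24,-0.2,0,0,0],[0.64,-0.24,-0.5,0,0,0],[0.64,-0.24,-0.8,0,0,0],[0.64,-0.24,-0.8,0,0,0],[0.64,-0.24,-0.8,0,0,0]]' 1
python3 -m handwheel '[[0,0,-0.2,0,0,0],[0,0,-0.5,0,0,0],[0,0,-0.8,0,0,0],[0,0,-1,0,0,0],[0,0,-1,0,0,0],[0,0,-1,0,0,0]]'
python3 -m handwheel '[[0,0,0,0,0,0],[0,0,0,0,0,0],[0,0,0,0,0,0],[0,0,0,0,0,0],[0,0,0,0,0,0],[0,0,0,0,0,0],[0,0,0,0,0,0]]' 0 25
python3 -m handwheel '[[0,0,0.1,0,0,0],[0,0,0.25,0,0,0],[0,0,0.5,0,0,0],[0,0,0.75,0,0,0],[0,0,1,0,0,0],[0,0,1,0,0,0]]'
```

```text
t: 13.35
tcp_pos: [0.4879, -0.4306, 0.164]
tool_rot: [-2.221, -2.221, -0.0]
ft_force: [-0.2, 0.0, 1.3]
opening: 0.0925
finger_force: 0.0
t: 13.95
tcp_pos: [0.4886, -0.4315, 0.0658]
tool_rot: [2.22, 2.22, 0.0]
ft_force: [0.2, 0.6, 0.2]
opening: 0.0929
finger_force: 0.0
t: 14.65
tcp_pos: [0.4882, -0.4311, 0.064]
tool_rot: [2.221, 2.221, 0.0]
ft_force: [1.1, 0.6, 4.3]
opening: 0.06
finger_force: 25.0
t: 15.25
tcp_pos: [0.4889, -0.4318, 0.1684]
tool_rot: [2.217, 2.218, 0.0]
ft_force: [0.5, 0.6, -3.4]
opening: 0.0602
finger_force: 25.0
```

```bash
python3 -m handwheel '[[0.1,0.1,0.03,0,0,0],[0.3,0.3,0.1,0,0,0],[0.5,0.5,0.1,0,0,0],[0.7,0.7,0.1,0,0,0],[0.8,0.8,0.1,0,0,0],[0.8,0.8,0.1,0,0,0]]'
python3 -m handwheel '[[0.1,0.1,0,0,0,0],[0.3,0.3,0,0,0,0],[0.5,0.5,0,0,0,0],[0.6,0.65,0,0,0,0],[0.63,0.69,0,0,0,0],[0.63,0.69,0,0,0,0]]'
python3 -m handwheel '[[0,0,-0.1,0,0,0],[0,0,-0.2,0,0,0],[0,0,-0.3,0,0,0],[0,0,-0.4,0,0,0],[0,0,-0.44,0,0,0],[0,0,-0.46,0,0,0],[0,0,-0.47,0,0,0],[0,0,-0.48,0,0,0],[0,0,-0.48,0,0,0]]'
python3 - <<'E'
from h import *
print(ctrl.sense()['tcp_pos'])
t=cap('top','top5');c=cap('scene','scene5')
E
```

```text
t: 15.85
tcp_pos: [0.5689, -0.3492, 0.1723]
tool_rot: [-2.218, -2.223, 0.0]
ft_force: [-0.4, -0.3, -4.1]
opening: 0.0599
finger_force: 25.0
t: 16.45
tcp_pos: [0.6309, -0.2817, 0.1734]
tool_rot: [-2.22, -2.222, 0.001]
ft_force: [-0.3, 0.1, -3.5]
opening: 0.0601
finger_force: 25.0
t: 17.35
tcp_pos: [0.6311, -0.282, 0.1259]
tool_rot: [2.221, 2.221, 0.0]
ft_force: [0.5, -0.0, -2.8]
opening: 0.0599
finger_force: 25.0
[ 0.6311056  -0.28199624  0.12590745]
```

View pics/scene5.png

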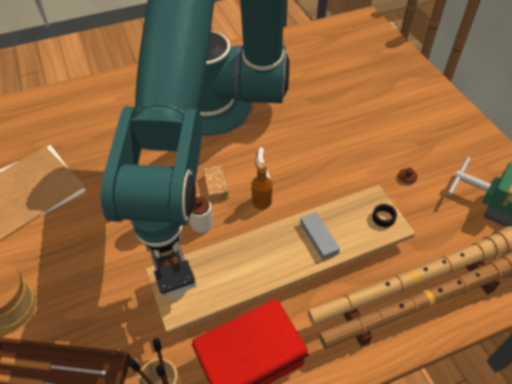

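The jar is over the right part of the board, with the hand at (172,275) and the board's end corner at (148,268). I'm lowering the last millimetres.

```bash
python3 -m handwheel '[[0,0,-0.01,0,0,0],[0,0,-0.015,0,0,0],[0,0,-0.02,0,0,0],[0,0,-0.02,0,0,0],[0,0,-0.02,0,0,0]]' - 12
python3 -m handwheel '[[0,0,0,0,0,0],[0,0,0,0,0,0]]'
```

```text
t: 17.95
tcp_pos: [0.6311, -0.282, 0.124]
tool_rot: [2.221, 2.221, 0.0]
ft_force: [-1.7, 1.5, 2.3]
opening: 0.0604
finger_force: 12.0
t: 18.15
tcp_pos: [0.6311, -0.282, 0.124]
tool_rot: [2.221, 2.221, 0.0]
ft_force: [-2.0, 1.4, 4.5]
opening: 0.06
finger_force: 12.0
```

```bash
python3 -m handwheel '[[0,0,0,0,0,0],[0,0,0,0,0,0],[0,0,0,0,0,0],[0,0,0,0,0,0],[0,0,0,0,0,0],[0,0,0,0,0,0]]' 1
python3 -m handwheel '[[0,0,0.1,0,0,0],[0,0,0.3,0,0,0],[0,0,0.6,0,0,0],[0,0,0.9,0,0,0],[0,0,1,0,0,0],[-0.3,-0.2,1,0,0,0],[-0.7,-0.4,1,0,0,0],[-1,-0.6,1,0,0,0],[-1,-0.6,1,0,0,0]]'
python3 -m handwheel '[[-0.3,-0.2,0.1,0,0,0],[-0.6,-0.4,0.2,0,0,0],[-1,-0.64,0.2,0,0,0],[-1,-0.64,0.2,0,0,0],[-1,-0.64,0.2,0,0,0]]'
python3 - <<'E'
from h import *
d=cap('wrist','w6');print(ctrl.sense()['tcp_pos']);cap('top','top6')
u=proj(d,(.4046,-.305,.088));print(u,fitc(d,u,18,38,.088,.027))
E
```

```text
t: 18.75
tcp_pos: [0.631, -0.2819, 0.1236]
tool_rot: [-2.221, -2.222, 0.0]
ft_force: [-0.5, -0.8, 0.7]
opening: 0.0927
finger_force: 0.0
t: 19.65
tcp_pos: [0.5282, -0.3438, 0.2238]
tool_rot: [2.224, 2.218, -0.001]
ft_force: [-0.3, 0.3, 0.0]
opening: 0.093
finger_force: 0.0
t: 20.15
tcp_pos: [0.4308, -0.4062, 0.2436]
tool_rot: [2.223, 2.22, 0.001]
ft_force: [0.9, -0.8, -0.7]
opening: 0.0928
finger_force: 0.0
[ 0.4314486  -0.40572501  0.24345554]
[222.51533051  70.53336388] (array([ 0.4046, -0.3056]), np.float64(0.0008))
```

View pics/w6.png

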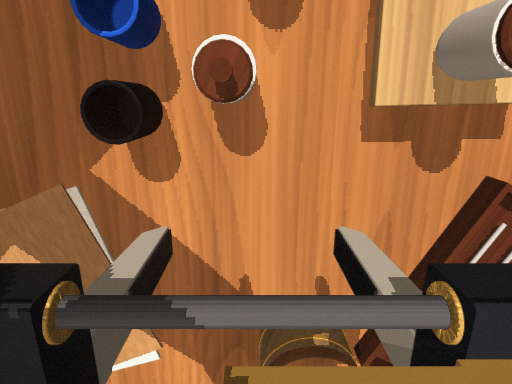

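JarM's lidded top is at (224,69), so it hasn't been disturbed. JarR stands lidded on the board at (480,40). Grasping M next.

```bash
python3 -m handwheel '[[-0.1,0.3,0,0,0,0],[-0.2,0.6,0,0,0,0],[-0.27,1,0,0,0,0],[-0.27,1,-0.2,0,0,0],[-0.27,1,-0.5,0,0,0],[-0.27,1,-0.8,0,0,0],[-0.27,1,-0.8,0,0,0],[-0.27,1,-0.8,0,0,0]]' 0.85
python3 -m handwheel '[[0,0,-0.2,0,0,0],[0,0,-0.5,0,0,0],[0,0,-0.8,0,0,0],[0,0,-1,0,0,0],[0,0,-1,0,0,0],[0,0,-1,0,0,0]]'
python3 -m handwheel '[[0,0,0,0,0,0],[0,0,0,0,0,0],[0,0,0,0,0,0],[0,0,0,0,0,0],[0,0,0,0,0,0],[0,0,0,0,0,0],[0,0,0,0,0,0]]' 0 25
python3 -m handwheel '[[0,0,0.1,0,0,0],[0,0,0.25,0,0,0],[0,0,0.5,0,0,0],[0,0,0.75,0,0,0],[0,0,1,0,0,0],[0,0,1,0,0,0]]'
```

```text
t: 21.05
tcp_pos: [0.4046, -0.3055, 0.1642]
tool_rot: [-2.22, -2.222, -0.0]
ft_force: [0.0, -0.1, 0.7]
opening: 0.0791
finger_force: 0.0
t: 21.65
tcp_pos: [0.4049, -0.3064, 0.0656]
tool_rot: [2.22, 2.221, 0.0]
ft_force: [0.2, 0.3, 0.7]
opening: 0.079
finger_force: 0.0
t: 22.35
tcp_pos: [0.4045, -0.3063, 0.0647]
tool_rot: [2.22, 2.22, 0.0]
ft_force: [0.5, 0.1, 6.2]
opening: 0.061
finger_force: 25.0
t: 22.95
tcp_pos: [0.4049, -0.3067, 0.168]
tool_rot: [2.217, 2.218, 0.001]
ft_force: [-0.1, -0.7, -3.2]
opening: 0.061
finger_force: 25.0
```

```bash
python3 -m handwheel '[[0,0,0.2,0,0,0],[0,0.1,0.4,0,0,0],[0.1,0.3,0.6,0,0,0],[0.3,0.5,0.6,0,0,0],[0.5,0.7,0.6,0,0,0],[0.7,0.9,0.6,0,0,0],[0.8,1,0.6,0,0,0],[0.8,1,0.6,0,0,0]]'
python3 -m handwheel '[[0.2,0.05,0,0,0,0],[0.4,0.1,0,0,0,0],[0.6,0.17,0,0,0,0],[0.8,0.17,0,0,0,0],[0.9,0.17,0,0,0,0],[0.9,0.17,0,0,0,0]]'
python3 -m handwheel '[[0.2,0,0,0,0,0],[0.4,0,0,0,0,0],[0.56,0,0,0,0,0],[0.56,0,-0.2,0,0,0],[0.56,0,-0.45,0,0,0],[0.56,0,-0.6,0,0,0],[0.56,0,-0.6,0,0,0]]'
python3 -m handwheel '[[0,0,-0.1,0,0,0],[0,0,-0.2,0,0,0],[0,0,-0.3,0,0,0],[0,0,-0.37,0,0,0],[0,0,-0.39,0,0,0],[0,0,-0.4,0,0,0],[0,0,-0.41,0,0,0],[0,0,-0.41,0,0,0]]'
```

```text
t: 23.75
tcp_pos: [0.4845, -0.2049, 0.2229]
tool_rot: [-2.218, -2.223, 0.0]
ft_force: [0.0, -0.6, -3.6]
opening: 0.0607
finger_force: 25.0
t: 24.35
tcp_pos: [0.5741, -0.1895, 0.223]
tool_rot: [-2.221, -2.221, 0.001]
ft_force: [-0.7, -0.1, -3.1]
opening: 0.0605
finger_force: 25.0
t: 25.05
tcp_pos: [0.6285, -0.1891, 0.1614]
tool_rot: [-2.22, -2.219, 0.003]
ft_force: [0.1, 0.4, -3.8]
opening: 0.0608
finger_force: 25.0
t: 25.85
tcp_pos: [0.63, -0.189, 0.1245]
tool_rot: [2.221, 2.221, 0.0]
ft_force: [-8.3, 2.0, 13.5]
opening: 0.061
finger_force: 25.0
```

```bash
python3 -m handwheel '[[0,0,0.005,0,0,0],[0,0,0.005,0,0,0],[0,0,0.005,0,0,0],[0,0,0.005,0,0,0],[0,0,0.005,0,0,0],[0,0,0.005,0,0,0]]' 1 10
python3 -m handwheel '[[0,0,0.1,0,0,0],[0,0,0.3,0,0,0],[0,0,0.6,0,0,0],[0,0,0.9,0,0,0],[0,0,1,0,0,0],[-0.3,-0.1,1,0,0,0],[-0.6,-0.2,1,0,0,0],[-0.9,-0.4,1,0,0,0],[-0.9,-0.4,1,0,0,0]]'
python3 -m handwheel '[[-0.3,-0.2,0.1,0,0,0],[-0.6,-0.4,0.2,0,0,0],[-0.95,-0.46,0.2,0,0,0],[-0.95,-0.46,0.2,0,0,0],[-0.95,-0.46,0.2,0,0,0]]'
python3 - <<'E'
from h import *
d=cap('wrist','w7');print(ctrl.sense()['tcp_pos']);cap('top','top7')
u=proj(d,(.4424,-.1657,.088));print(u,fitc(d,u,18,38,.088,.027))
E
```

```text
t: 26.45
tcp_pos: [0.63, -0.1889, 0.1231]
tool_rot: [-2.221, -2.222, 0.0]
ft_force: [1.0, 0.3, -1.1]
opening: 0.093
finger_force: 0.0
t: 27.35
tcp_pos: [0.5376, -0.2304, 0.2233]
tool_rot: [2.223, 2.219, -0.001]
ft_force: [0.5, -0.2, 0.5]
opening: 0.093
finger_force: 0.0
t: 27.85
tcp_pos: [0.445, -0.275, 0.2433]
tool_rot: [2.222, 2.22, 0.001]
ft_force: [0.8, 0.1, 0.3]
opening: 0.093
finger_force: 0.0
[ 0.44548535 -0.27479435  0.24308223]
[249.18418974  60.46629827] (array([ 0.4427, -0.1665]), np.float64(0.0009))
```

View pics/w7.png

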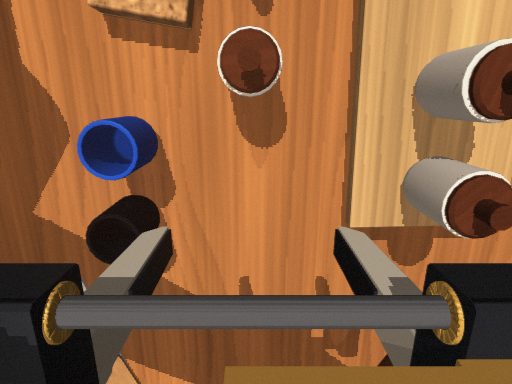

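JarC's lid is at (249,61). Two lidded jars stand upright on the board at right. Grasping C.

```bash
python3 -m handwheel '[[-0.02,0.3,0,0,0,0],[-0.02,0.6,0,0,0,0],[-0.02,1,0,0,0,0],[-0.02,1,-0.2,0,0,0],[-0.02,1,-0.5,0,0,0],[-0.02,1,-0.8,0,0,0],[-0.02,1,-0.8,0,0,0],[-0.02,1,-0.8,0,0,0]]' 1
python3 -m handwheel '[[0,0.08,-0.2,0,0,0],[0,0.08,-0.5,0,0,0],[0,0.08,-0.8,0,0,0],[0,0.08,-1,0,0,0],[0,0.08,-1,0,0,0],[0,0.08,-1,0,0,0]]'
python3 -m handwheel '[[0,0,0,0,0,0],[0,0,0,0,0,0],[0,0,0,0,0,0],[0,0,0,0,0,0],[0,0,0,0,0,0],[0,0,0,0,0,0],[0,0,0,0,0,0]]' 0 25
python3 -m handwheel '[[0,0,0.1,0,0,0],[0,0,0.25,0,0,0],[0,0,0.5,0,0,0],[0,0,0.75,0,0,0],[0,0,1,0,0,0],[0,0,1,0,0,0]]'
```

```text
t: 28.75
tcp_pos: [0.4435, -0.1746, 0.1636]
tool_rot: [-2.22, -2.222, 0.0]
ft_force: [0.5, -0.6, 0.2]
opening: 0.093
finger_force: 0.0
t: 29.35
tcp_pos: [0.4439, -0.1672, 0.065]
tool_rot: [2.22, 2.221, 0.001]
ft_force: [-0.1, 0.0, 0.1]
opening: 0.0931
finger_force: 0.0
t: 30.05
tcp_pos: [0.443, -0.167, 0.0633]
tool_rot: [2.221, 2.222, 0.0]
ft_force: [-2.1, 0.8, 4.5]
opening: 0.0581
finger_force: 25.0
t: 30.65
tcp_pos: [0.4441, -0.1674, 0.1674]
tool_rot: [2.218, 2.218, 0.003]
ft_force: [-0.1, -0.8, -3.7]
opening: 0.0587
finger_force: 25.0
```

```bash
python3 -m handwheel '[[0.05,0.1,0.1,0,0,0],[0.2,0.3,0.2,0,0,0],[0.4,0.5,0.2,0,0,0],[0.6,0.65,0.2,0,0,0],[0.8,0.69,0.2,0,0,0],[0.9,0.69,0.2,0,0,0],[0.9,0.69,0.2,0,0,0]]'
python3 -m handwheel '[[0.2,0,0,0,0,0],[0.4,0,0,0,0,0],[0.6,0,0,0,0,0],[0.8,0,0,0,0,0],[0.95,0,-0.1,0,0,0],[0.95,0,-0.3,0,0,0],[0.95,0,-0.4,0,0,0],[0.95,0,-0.4,0,0,0]]'
python3 -m handwheel '[[0,0,-0.1,0,0,0],[0,0,-0.15,0,0,0],[0,0,-0.18,0,0,0],[0,0,-0.2,0,0,0],[0,0,-0.2,0,0,0]]'
```

```text
t: 31.35
tcp_pos: [0.5334, -0.0975, 0.1822]
tool_rot: [-2.219, -2.221, 0.002]
ft_force: [0.2, 0.5, -3.6]
opening: 0.0586
finger_force: 25.0
t: 32.15
tcp_pos: [0.6267, -0.0981, 0.1414]
tool_rot: [-2.22, -2.219, 0.003]
ft_force: [0.1, 0.6, -2.5]
opening: 0.0584
finger_force: 25.0
t: 32.65
tcp_pos: [0.6281, -0.098, 0.1235]
tool_rot: [2.221, 2.221, 0.0]
ft_force: [-0.1, -0.6, -2.3]
opening: 0.0585
finger_force: 25.0
```

```bash
python3 -m handwheel '[[0,0,-0.005,0,0,0],[0,0,-0.01,0,0,0],[0,0,-0.01,0,0,0],[0,0,-0.01,0,0,0]]' - 12
```

```text
t: 33.05
tcp_pos: [0.6282, -0.098, 0.1234]
tool_rot: [2.221, 2.221, 0.001]
ft_force: [-4.4, 1.3, 7.5]
opening: 0.0587
finger_force: 12.0
```

```bash
python3 -m handwheel '[[0,0,0,0,0,0],[0,0,0,0,0,0],[0,0,0,0,0,0],[0,0,0,0,0,0],[0,0,0,0,0,0],[0,0,0,0,0,0]]' 1
python3 -m handwheel '[[0,0,0.1,0,0,0],[0,0,0.3,0,0,0],[0,0,0.6,0,0,0],[0,0,0.9,0,0,0],[0,0,1,0,0,0],[-0.3,0,1,0,0,0],[-0.6,0,1,0,0,0],[-1,0,1,0,0,0],[-1,0,1,0,0,0]]'
python3 -m handwheel '[[-0.3,-0.05,0.2,0,0,0],[-0.6,-0.05,0.5,0,0,0],[-1,-0.05,0.5,0,0,0],[-1,-0.05,0.5,0,0,0],[-1,-0.05,0.5,0,0,0]]'
python3 - <<'E'
from h import *
d=cap('wrist','w8');print(ctrl.sense()['tcp_pos']);cap('top','top8');cap('scene','scene8')
print(proj(d,(.43,.008,.15)),proj(d,(.43,.008,.1)))
E
```

```text
t: 33.65
tcp_pos: [0.628, -0.098, 0.1221]
tool_rot: [2.221, 2.222, -0.0]
ft_force: [-0.2, -0.6, 0.0]
opening: 0.0926
finger_force: 0.0
t: 34.55
tcp_pos: [0.5251, -0.0979, 0.2224]
tool_rot: [2.221, 2.221, -0.0]
ft_force: [-0.3, 0.8, -0.2]
opening: 0.0929
finger_force: 0.0
t: 35.05
tcp_pos: [0.4281, -0.103, 0.2725]
tool_rot: [2.221, 2.22, 0.001]
ft_force: [0.6, -0.0, 0.2]
opening: 0.0929
finger_force: 0.0
[ 0.4285153  -0.10301178  0.27202295]
[254.50568448  53.15976934] [254.13066717  60.55913568]
```

View pics/w8.png

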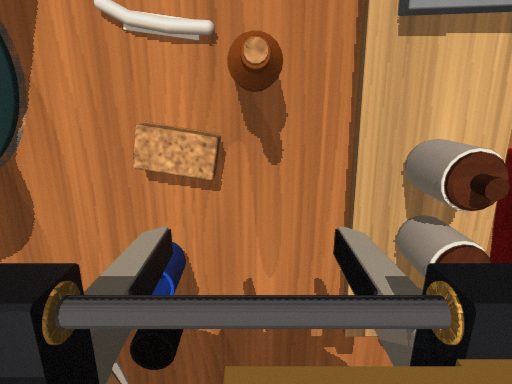

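The bottle's cork is at (256,49) and its body at (255,60). The lidded jars stand on the shelf at right, and the whetstone's edge is at the top right.

```bash
python3 -m handwheel '[[0.02,0.3,0,0,0,0],[0.02,0.6,0,0,0,0],[0.02,1,0,0,0,0],[0.02,1,-0.2,0,0,0],[0.02,1,-0.5,0,0,0],[0.02,1,-0.5,0,0,0]]' 1
python3 -m handwheel '[[0,0.13,0,0,0,0],[0,0.13,-0.2,0,0,0],[0,0.13,-0.5,0,0,0],[0,0.13,-0.8,0,0,0],[0,0.13,-0.97,0,0,0],[0,0.13,-0.97,0,0,0],[0,0.13,-0.97,0,0,0]]'
python3 -m handwheel '[[0,0,0,0,0,0],[0,0,0,0,0,0],[0,0,0,0,0,0],[0,0,0,0,0,0],[0,0,0,0,0,0],[0,0,0,0,0,0],[0,0,0,0,0,0],[0,0,0,0,0,0],[0,0,0,0,0,0]]' 0 25
python3 -m handwheel '[[0,0,0.1,0,0,0],[0,0,0.25,0,0,0],[0,0,0.5,0,0,0],[0,0,0.75,0,0,0],[0,0,1,0,0,0],[0,0,1,0,0,0]]'
```

```text
t: 35.8
tcp_pos: [0.4294, -0.0024, 0.2183]
tool_rot: [-2.217, -2.22, 0.006]
ft_force: [-0.3, -1.0, -0.0]
opening: 0.093
finger_force: 0.0
t: 36.5
tcp_pos: [0.4307, 0.0099, 0.1264]
tool_rot: [2.221, 2.221, 0.0]
ft_force: [0.4, 0.1, 0.2]
opening: 0.0927
finger_force: 0.0
t: 37.4
tcp_pos: [0.43, 0.01, 0.1251]
tool_rot: [2.221, 2.222, 0.0]
ft_force: [1.6, -0.7, -1.6]
opening: 0.0256
finger_force: 25.3
t: 38.0
tcp_pos: [0.431, 0.01, 0.2294]
tool_rot: [2.219, 2.219, 0.006]
ft_force: [-0.3, 0.3, -4.6]
opening: 0.0262
finger_force: 25.0
```

```bash
python3 -m handwheel '[[0.1,0,0.05,0,0,0],[0.3,-0.1,0.05,0,0,0],[0.5,-0.18,0.05,0,0,0],[0.7,-0.18,0.05,0,0,0],[0.9,-0.18,0.05,0,0,0],[1,-0.18,0.05,0,0,0],[1,-0.18,0.05,0,0,0]]'
python3 -m handwheel '[[0.2,0,0,0,0,0],[0.4,0,0,0,0,0],[0.6,0,0,0,0,0],[0.8,0,0,0,0,0],[0.97,0,0,0,0,0],[0.97,0,-0.1,0,0,0],[0.97,0,-0.25,0,0,0],[0.97,0,-0.35,0,0,0],[0.97,0,-0.35,0,0,0]]'
python3 -m handwheel '[[0,0,-0.05,0,0,0],[0,0,-0.1,0,0,0],[0,0,-0.12,0,0,0],[0,0,-0.13,0,0,0],[0,0,-0.13,0,0,0]]'
```

```text
t: 38.7
tcp_pos: [0.5306, -0.0079, 0.2288]
tool_rot: [-2.22, -2.221, 0.002]
ft_force: [-1.0, -0.5, -3.5]
opening: 0.0255
finger_force: 25.0
t: 39.6
tcp_pos: [0.6256, -0.0079, 0.1928]
tool_rot: [-2.22, -2.22, 0.003]
ft_force: [-0.2, 0.5, -3.7]
opening: 0.0255
finger_force: 25.0
t: 40.1
tcp_pos: [0.6275, -0.008, 0.1848]
tool_rot: [2.22, 2.22, 0.003]
ft_force: [-4.1, 1.2, 15.1]
opening: 0.0257
finger_force: 25.1
```

```bash
python3 -m handwheel '[[0,0,0.01,0,0,0],[0,0,0.01,0,0,0],[0,0,0.01,0,0,0],[0,0,0.01,0,0,0],[0,0,0.01,0,0,0],[0,0,0.01,0,0,0]]' 1 10
python3 -m handwheel '[[0,0,0.1,0,0,0],[0,0,0.3,0,0,0],[0,0,0.6,0,0,0],[0,0,0.9,0,0,0],[0,0,1,0,0,0],[-0.3,0.2,1,0,0,0],[-0.6,0.5,1,0,0,0],[-1,0.9,1,0,0,0],[-1,0.9,1,0,0,0]]'
python3 -m handwheel '[[-0.3,0.3,0,0,0,0],[-0.6,0.6,0,0,0,0],[-1,1,0,0,0,0],[-1,1,0,0,0,0]]'
python3 -m handwheel '[[0,0.3,0,0,0,0],[0,0.6,0,0,0,0],[0,1,0,0,0,0],[0,1,0,0,0,0]]'
python3 - <<'E'
from h import *
d=cap('top','top9');cap('scene','scene9')
a=cv2.resize(cv2.imread('pics/top9.png')[80:230,120:440],(800,375));b=cv2.imread('pics/scene9.png')[150:345,100:430]
b=cv2.resize(b,None,fx=375/195*.59,fy=375/195*.59)
c=np.zeros((600,800,3),np.uint8);c[:375]=a;c[376:376+min(224,b.shape[0]),:b.shape[1]]=b[:224];cv2.imwrite('pics/fin.png',c)
for p in [(.631,-.282,.088),(.63,-.189,.088),(.628,-.098,.088+.06),(.628,-.008,.21)]:
    p=(p[0],p[1],.148 if p[2]<.2 else .21); print((proj(d,p)-[120,80])*2.5)
E
```

```text
t: 40.7
tcp_pos: [0.627, -0.008, 0.183]
tool_rot: [-2.221, -2.222, 0.0]
ft_force: [0.6, -0.5, -0.3]
opening: 0.0695
finger_force: 0.0
t: 41.6
tcp_pos: [0.5244, 0.0844, 0.2836]
tool_rot: [-2.219, -2.224, -0.001]
ft_force: [0.4, -1.3, 0.5]
opening: 0.0927
finger_force: 0.0
t: 42.0
tcp_pos: [0.4246, 0.1843, 0.2834]
tool_rot: [-2.218, -2.225, -0.001]
ft_force: [0.9, -0.3, -0.9]
opening: 0.0932
finger_force: 0.0
t: 42.4
tcp_pos: [0.4271, 0.2847, 0.2823]
tool_rot: [-2.218, -2.224, 0.002]
ft_force: [0.5, -1.0, -0.5]
opening: 0.0932
finger_force: 0.0
[598.02542716 121.27313108]
[510.8126222 124.1700773]
[425.34377107 127.93852208]
[341.29103396 111.20176402]
```

View pics/fin.png

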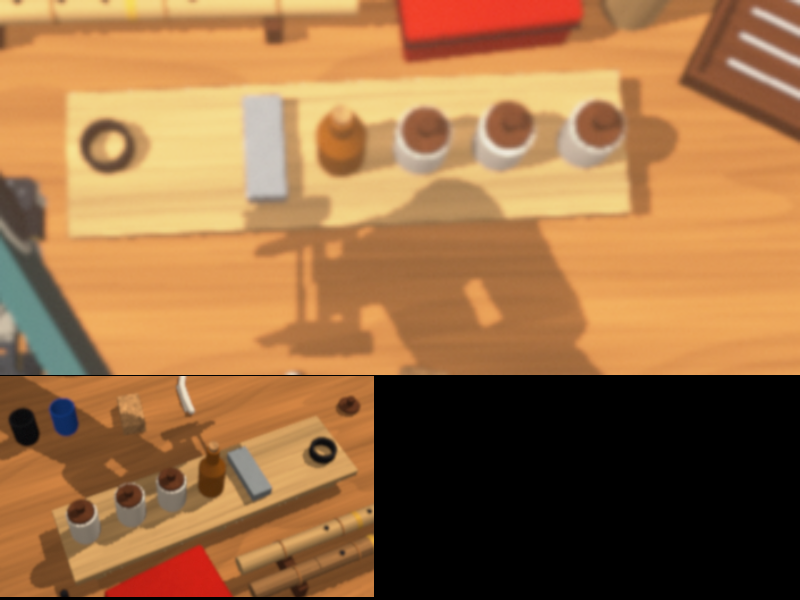

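The bottle at (341,140) and the three lidded jars at (424,138), (505,133) and (593,132) stand upright, well inside the board. The whetstone and ring haven't moved. Handing in.

```bash
python3 -c "
from bench import ctrl
print(ctrl.hand_in())"
```

```text
the job is handed in; nothing more can be done
None
```

I lidded the open jar on the bench, stood all three jars and the one bottle present upright on the shelf with the ring and whetstone undisturbed, and handed the job in at about 43 s of the 210 s; no verdict came back.

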